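Stopper the specimen tube and hold it up aslant for viewing

TASK

Take the red stopper from its stand and set it fully home in the mouth of the amber specimen tube, and let go of it. Then draw the stoppered tube up out of the blue block, gripping only the tube and not the stopper, lean it over to about 45 degrees from upright (mouth still upward) and finish while holding it still in the air, its foot at least 10 cm above the desk. Leave the vials and the other things on the desk where they are.

Things in the scene. Friction and masses are not known exactly. Their poses are not given: they have to be found in the camera images.
- tube_center (a point): centre (half-way up) of the specimen tube: an amber glass cylinder with a white collar (the top 8 mm), 30 mm across, 100 mm tall, about 60 g, loose, with a round bore of 20 mm open at the top. z points along it to its mouth. It stands upright in the middle socket of the blue block, its foot 10 mm above the desk, and sticks 70 mm out of the block
- tube_rim (a point): centre of the mouth of the tube, on the level of the rim, 50 mm from tube_center; z points out of the mouth
- tube_foot (a point): centre of the tube's underside, 50 mm from tube_center on the other side; z points towards the mouth
- tube_block: blue block, fixed to the desk, 56 mm (its x) by 150 mm (its y) by 40 mm tall, origin at the centre of its underside. Three round sockets 30 mm deep in a row along its y: the tube in the middle (32 mm wide), a capped glass vial at y = +50 mm and at y = -50 mm (vials 22 mm across, tops 62 mm above the desk)
- stopper_knob (a point): centre of the stopper's knob, where it is taken. The stopper is red, about 20 g, loose: a round knob 18 mm across and 18 mm tall on a flange 25 mm across and 3 mm thick (the knob's centre is 12 mm above the flange's underside), and below that a taper 22 mm long, 18 mm across under the flange and 12 mm at its foot. z points from the taper to the knob
- stopper_flange (a point): centre of the underside of the stopper's flange. It rests on the stand at the start, and on the tube's rim when the stopper is fully home; z points towards the knob
- stopper_stand: grey block, fixed to the desk, 54 x 54 mm and 32 mm tall, origin at the centre of its underside, with a socket in the middle in which the stopper sits upright
- vial_0: capped glass vial with pink contents, 22 mm across, 52 mm tall, in the +y end socket of the blue block; origin at the centre of its underside; leave it
- vial_1: capped glass vial with blue contents, 22 mm across, 52 mm tall, in the -y end socket of the blue block; origin at the centre of its underside; leave it
- petri_0: petri dish, 58 mm across, 16 mm tall, origin at the centre of its underside; leave it
- coverslip_box: small white box 29 x 29 x 17 mm, origin at the centre of its underside; leave it
- objective_case_3: grey and black screw-top case, 39 mm across, 76 mm tall, origin at the centre of its underside; leave it
- tube: the same specimen tube, origin at the centre of its underside, z towards its mouth
- stopper: the same stopper, origin at the centre of its foot (the narrow end of the taper), z towards its knob
Mind the look-alikes: they are no part of the job. Of the things shaped like the tube, the amber glass one is meant.

How it is judged:
By the outcome, as a careful person would: the job done as asked, in the order asked, and still so for the second after the job is handed in, while the arm keeps its last pose, push and grip.
It also fails if it takes over 67 s, if anything falls off the work surface, if the arm or the gripper's body presses on something with over 40 N, if the wrist force passes 120 N, or if a joint passes its speed limit or range.

ROBOT

A 7-joint arm with a two-finger parallel gripper is mounted at the origin on a cart in front of the work surface, level with it; the furniture and walls round the work are solid. World frame = base frame: x ahead of the robot, y to its left, z up, the work surface at z = 0. Lengths are in m, angles in rad, forces in N, time in s.
With the tool pointing down it reaches from about 0.35 to 0.9 m from the base axis. Payload 8.1 kg.
Tool frame: the origin (TCP) lies at the centre of the arm's flange, where the gripper is bolted on; the fingertips stand 178 mm ahead of it and the grasp point (between the pads) lies 159 mm ahead of it; z points along the fingers, y is the line along which they close (so a half turn about z gives the same grasp; the last joint's range is limited). The gripper opens to 92 mm and grips with 3 to 60 N. Pads are 19 mm wide; open, the fingers measure 130 mm over their backs; the gripper's body (75 mm by 190 mm) begins 47 mm behind the grasp point.
Start: joints at [-1.207, 0.434, 0.025, 1.573, -0.012, 1.134, -0.075], TCP at [0.281, 0.558, 0.405] pointing down, gripper open.
Joint ranges: [-2.62, 2.62], [-0.44, 2.09], [-1.27, 1.32], [0.08, 2.57], [-1.32, 4.46], [0.12, 2], [-2.74, 2.74]. Speed limits (rad/s): [2.22, 2.22, 3.01, 3.01, 3.14, 3.14, 3.14].

INTERFACE

Orientations are given as a rotation vector (axis times angle).
In Python, from cell import arm gives the robot as it stands. The module is installed in compiled form; this text tells all that it offers.
- The arm moves only by the shell command python3 -m inch 'ROWS' [FORCE]. ROWS is text: rows parted by semicolons, each of 5 numbers parted by spaces: the shift along the tool's x, y, z in m, then the turn about the tool's z in rad, then the finger opening in m, from 0 to 0.0918. In form: x y z roll fingers; .... A call has 1 to 5 rows; each row is the pose to reach, as a shift and turn from the pose commanded when the call began, along the tool's axes at that moment; what a row does not reach only later rows make up. A row lasts 1/10 s, in which the tool goes at most 50 mm and 8.59 degrees, less where a joint would pass 70% of its speed; a pose out of reach is approached as far as the arm can. A call with a gripper value outside its range is refused whole. The fingers move at their own pace and stop on an object; FORCE is the grip in N (left out, the last holds). Time passes only in rows, so rows that repeat a pose let the fingers close. It gives the time, the measured TCP pose, the force, the opening and the grip force at its end, in the units of the state.
- arm.observe(): the state, without advancing time (a new reading comes with each control period).
- arm.get_image(name): name is "scene" or "top" or "wrist"; returns the picture (400x640x3 uint8, red, green, blue); there is no depth.
- arm.get_calibration(name): a dict with "intrinsics" (3x3 intrinsics, pixels), "pose" (4x4, takes a point from camera to world coordinates). Camera axes: x right, y up, looking along -z (the intrinsics and any distortion apply to the point x, -y, -z); pixel columns grow to the right and rows downward; lengths in m; the calibration is good to about 2 mm. A picture is of the moment at which its call begins: read the wrist's pose just before it. get_calibration takes no time and is no camera call; for the wrist camera it gives the pose at the moment of the call.
- arm.sign_off(): hands the job in; it is judged then, once.
Trained networks look in the newest picture that a camera, given by its name, has taken for a name from the list of things; names that differ only in an ending like _2 or _b are one class to them, and where a whole thing is asked for, a point or a joint stands for the part that bears it (a point fixed in the world has none). Each returns a list of dicts, best first, with "conf" (0 to 1); they miss things now and then, are a little off and sometimes report something else, mostly with a low value. They report only what shows in the picture. A call takes as long as a camera call. They do not tell look-alikes from the thing itself.
- arm.look_for(camera, query): "point" ([row, column] in pixels, amid what is visible of it).
- arm.silhouettes(camera, query): "region" (400x640 bool, what is visible of it) and "point" ([row, column] in pixels, amid what is visible of it).
- arm.place_of(camera, query): "point" ([row, column] in pixels: a listed point, or the origin of a listed thing).
The state is a dict: "clock": time; "joints": joint angles; "dq": joint speeds; "joint_efforts": joint torques, N m; "position": TCP position; "ee_rot": TCP orientation; "force": force on the tool from outside, world axes, zero at the start; "ft_torque": the same for the moment, N m; "width": opening from 0.0 (shut) to 1.0 (fully open); "gripper_force": force on a finger pad.
Only numpy, scipy, OpenCV 4.12 (cv2) and the standard library are available. Lean on these libraries where they do the work, as an engineer would, in place of code of your own. Each camera call takes 0.05 s, during which the arm holds its last target. There are 200 camera calls.

## Working session

There is one attempt and no reset: what is moved stays moved. The work goes in short steps, Python scripts to look and compute and a shell command to move; the robot and the scene stay as the last step left them, time stands still between calls to the robot, and variables do not carry over. Pictures are saved under pics/ and viewed, at most 10 in all, crops included, and the job is handed in when it is done.

```bash
mkdir -p pics; cat > h.py <<'E'
import numpy as np,cv2
from cell import arm
from scipy.spatial.transform import Rotation as R
def ray(cal,p):
    K=np.array(cal["intrinsics"]);T=np.array(cal["pose"])
    d=np.linalg.inv(K)@[p[1],p[0],1]; d=T[:3,:3]@[d[0],-d[1],-d[2]]
    return T[:3,3],d/np.linalg.norm(d)
def atz(cal,p,z):
    o,d=ray(cal,p); return o+d*(z-o[2])/d[2]
def proj(cal,P):
    K=np.array(cal["intrinsics"]);T=np.array(cal["pose"])
    c=T[:3,:3].T@(np.array(P)-T[:3,3]); q=K@[c[0],-c[1],-c[2]]; return q[1]/q[2],q[0]/q[2]
def save(n,im): cv2.imwrite("pics/"+n,im[...,::-1])
def tool(P):
    s=arm.observe(); r=R.from_rotvec(s["ee_rot"]); return r.inv().apply(np.array(P)-s["position"])
E
python3 - <<'E'
from h import *
np.set_printoptions(precision=4,suppress=True)
a=arm.get_image("top");b=arm.get_image("scene")
save("top.png",a);save("scene.png",b)
H={"tube_rim":.11,"tube_foot":.01,"tube_center":.06,"stopper_knob":.044,"stopper_flange":.032,"tube_block":0,"stopper_stand":0,"vial_0":.01,"vial_1":.01,"petri_0":0,"coverslip_box":0,"objective_case_3":0}
for c in("top","scene"):
  cal=arm.get_calibration(c);print(c,cal["pose"][:3,3] if hasattr(cal["pose"],'shape') else cal["pose"])
  for q,z in H.items():
    if c=="scene" and q not in("tube_rim","stopper_knob","tube_block"):continue
    for r in arm.place_of(c,q)[:4]: print(q,np.round(r["point"]),round(r["conf"],2),atz(cal,r["point"],z))
print(arm.observe())
E
```

```text
top [0.5006 0.1061 0.9514]
tube_rim [222. 272.] 0.74 [0.4877 0.197  0.11  ]
tube_rim [230. 340.] 0.55 [0.4651 0.0386 0.11  ]
tube_rim [272. 263.] 0.48 [0.3724 0.2198 0.11  ]
tube_rim [256. 298.] 0.48 [0.4077 0.1368 0.11  ]
tube_foot [132. 343.] 0.71 [0.715  0.0176 0.01  ]
tube_foot [252. 298.] 0.68 [0.4067 0.142  0.01  ]
tube_foot [227. 336.] 0.54 [0.4679 0.0423 0.01  ]
tube_foot [222. 275.] 0.53 [0.4864 0.198  0.01  ]
tube_center [234. 337.] 0.73 [0.453  0.0439 0.06  ]
tube_center [267. 267.] 0.71 [0.3776 0.2159 0.06  ]
tube_center [224. 273.] 0.49 [0.482 0.2   0.06 ]
tube_center [257. 296.] 0.48 [0.3992 0.1441 0.06  ]
stopper_knob [204. 364.] 0.43 [ 0.5262 -0.027   0.044 ]
stopper_flange [204. 364.] 0.65 [ 0.5253 -0.0287  0.032 ]
tube_block [223. 274.] 0.79 [0.4838 0.2021 0.    ]
stopper_stand [202. 364.] 0.81 [ 0.5314 -0.0338  0.    ]
stopper_stand [202. 360.] 0.71 [ 0.5321 -0.0247  0.    ]
stopper_stand [225. 270.] 0.53 [0.4767 0.2124 0.    ]
vial_0 [219. 256.] 0.61 [0.4933 0.2493 0.01  ]
vial_0 [227. 295.] 0.48 [0.4713 0.1471 0.01  ]
vial_1 [219. 256.] 0.61 [0.4933 0.2493 0.01  
[... 531 characters left out ...]
[ 0.5238 -0.0296  0.044 ]
stopper_knob [262. 301.] 0.32 [ 0.5333 -0.0402  0.044 ]
tube_block [173. 312.] 0.64 [0.4811 0.2049 0.    ]
tube_block [259. 300.] 0.5 [ 0.5225 -0.0218  0.    ]
{'clock': 0.85, 'joints': array([-1.2066,  0.4345,  0.025 ,  1.5732, -0.0116,  1.134 , -0.0751]), 'dq': array([-0.0013, -0.0006, -0.0001,  0.0006,  0.0015,  0.0013, -0.0001]), 'joint_efforts': array([  0.0014, -66.7644,   0.9849, -31.4799,  -0.0606,   0.0329,
        -0.    ]), 'position': array([0.2813, 0.5581, 0.4047]), 'ee_rot': array([-0.7268, -3.0564, -0.    ]), 'force': array([-0.4605,  0.5258, -0.6653]), 'ft_torque': array([-0.041 ,  0.0531, -0.0044]), 'gripper_force': 0.0, 'width': 0.9996794055603493}
```

View pics/top.png

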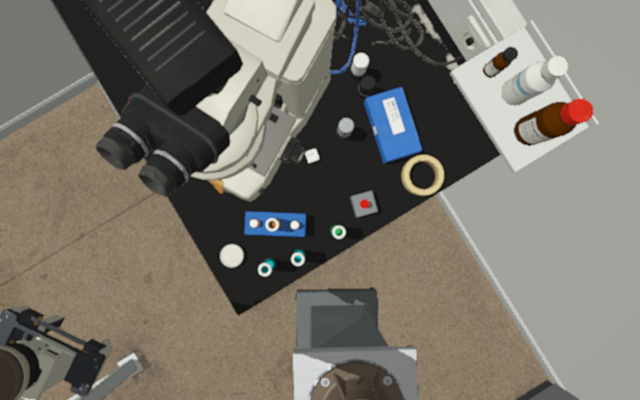

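View pics/scene.png

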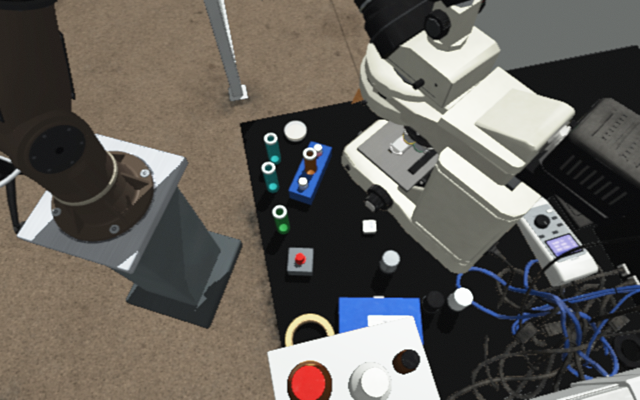

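The top view shows the amber white-collared tube in the blue block at about (224,272). Its look-alikes are the teal tubes at (257,297) and (267,265) and the green one at (231,339). Only the tube in the blue block is amber, so that is the one I want. The red stopper on the grey stand is at (204,364). I'll confirm this in one enlarged crop.

```bash
python3 - <<'E'
from h import *
np.set_printoptions(precision=3,suppress=True)
b=cv2.imread("pics/scene.png");a=cv2.imread("pics/top.png")
c1=cv2.resize(b[115:285,240:390],None,fx=3.3,fy=3.3,interpolation=cv2.INTER_CUBIC)
c2=cv2.resize(a[120:290,210:390][:, :],None,fx=1.65,fy=1.65,interpolation=cv2.INTER_CUBIC)
im=np.zeros((561,800,3),np.uint8);im[:c1.shape[0],:c1.shape[1]]=c1[:561];im[:c2.shape[0],c1.shape[1]:c1.shape[1]+c2.shape[1]]=c2
cv2.imwrite("pics/crop.png",im)
ct,cs=arm.get_calibration("top"),arm.get_calibration("scene")
def tri(p,q):
    o1,d1=ray(ct,p);o2,d2=ray(cs,q)
    t=np.linalg.lstsq(np.c_[d1,-d2],o2-o1,rcond=None)[0];A=o1+t[0]*d1;B=o2+t[1]*d2
    return (A+B)/2,np.linalg.norm(A-B)
print("stage corner",tri((198,248),(162,345)))
for n,p,q in(("rim",(222,272),(154,311)),("knob",(204,364),(258,299.5))):print(n,tri(p,q))
for z in(.2,.3,.4,.5):print(z,atz(ct,(190,165),z),atz(ct,(198,248),z))
# silhouettes yaw of blocks
arm.get_image("top")
for q in("tube_block","stopper_stand"):
    for r in arm.silhouettes("top",q)[:2]:
        m=r["region"].astype(np.uint8);print(q,r["conf"],cv2.minAreaRect(cv2.findNonZero(m)))
E
```

```text
stage corner (array([ 0.551,  0.273, -0.022]), np.float64(3.009497956672132e-05))
rim (array([0.486, 0.196, 0.107]), np.float64(0.002534774136645125))
knob (array([ 0.526, -0.029,  0.034]), np.float64(0.0008745176136449182))
0.2 [0.56  0.407 0.2  ] [0.539 0.235 0.2  ]
0.3 [0.552 0.367 0.3  ] [0.534 0.218 0.3  ]
0.4 [0.544 0.327 0.4  ] [0.529 0.201 0.4  ]
0.5 [0.536 0.287 0.5  ] [0.524 0.184 0.5  ]
tube_block 0.7 ((274.5013732910156, 223.4630126953125), (61.735450744628906, 23.169300079345703), 2.12109637260437)
stopper_stand 0.56 ((362.9411926269531, 203.2647247314453), (21.3431339263916, 22.55581283569336), 75.96376037597656)
```

View pics/crop.png

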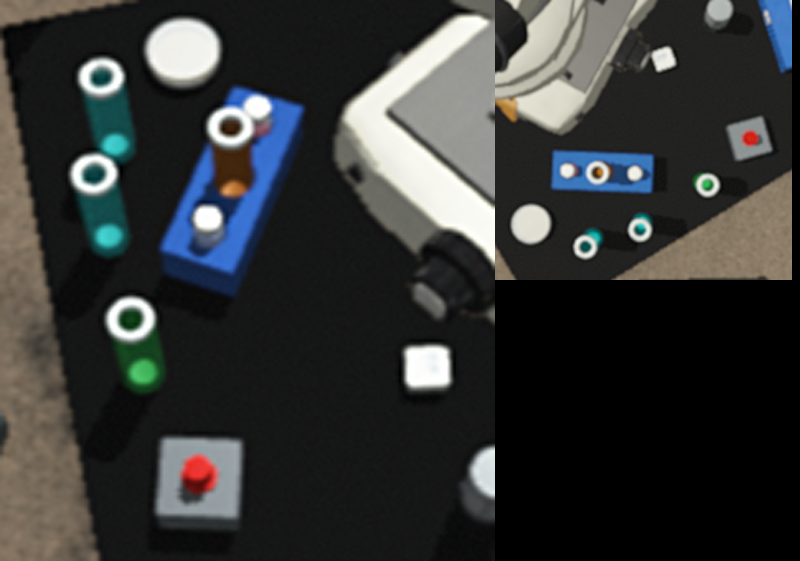

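The crop confirms it: the amber tube with the white collar is in the middle of the blue block, the teal and green tubes are look-alikes, and the stopper is on the grey stand. Next I move above the stopper.

```bash
python3 -m inch '-0.036 -0.031 0 -0.06 0.05; -0.072 -0.062 0 -0.12 0.05; -0.108 -0.093 0 -0.18 0.05; -0.145 -0.124 0 -0.24 0.05; -0.182 -0.155 0 -0.257 0.05' 20; python3 - <<'E'
from h import *
print(tool([.526,-.029,.31]),R.from_rotvec(arm.observe()["ee_rot"]).as_matrix().round(3),arm.observe()["position"])
E
```

```text
clock: 1.5
position: [0.3745, 0.3359, 0.4049]
ee_rot: [0.325, 3.124, 0.001]
force: [1.7, 0.6, -0.6]
width: 0.612
gripper_force: 0.0
[-0.22339998 -0.32595945  0.09482753] [[-0.979  0.206  0.   ]
 [ 0.206  0.979  0.   ]
 [-0.     0.001 -1.   ]] [0.37450233 0.33594614 0.40493233]
```

```bash
python3 -m inch '-0.025 -0.036 0.01 0 0.05; -0.05 -0.073 0.02 0 0.05; -0.075 -0.109 0.03 0 0.05; -0.1 -0.145 0.04 0 0.05; -0.125 -0.181 0.05 0 0.05'; python3 -m inch '-0.025 -0.036 0.01 0 0.05; -0.05 -0.073 0.02 0 0.05; -0.075 -0.109 0.03 0 0.05; -0.1 -0.145 0.045 0 0.05; -0.1 -0.145 0.045 0 0.05'; python3 - <<'E'
from h import *
np.set_printoptions(precision=4,suppress=True)
s=arm.observe();cal=arm.get_calibration("wrist");a=arm.get_image("wrist");save("w1.png",a)
print(s["position"],s["clock"])
for q,z in(("stopper_knob",.044),("stopper_flange",.032),("stopper_stand",0)):
    for r in arm.place_of("wrist",q)[:2]: P=atz(cal,r["point"],z);print(q,np.round(r["point"]),round(r["conf"],2),P,tool(P))
m=arm.silhouettes("wrist","stopper_stand")
for r in m[:1]:
    c=cv2.boxPoints(cv2.minAreaRect(cv2.findNonZero(r["region"].astype(np.uint8))));print([atz(cal,p[::-1],.032) for p in c])
E
```

```text
clock: 2.0
position: [0.459, 0.133, 0.3547]
ee_rot: [0.329, 3.124, 0.001]
force: [0.6, -0.3, -0.2]
width: 0.538
gripper_force: 0.0
clock: 2.5
position: [0.527, -0.0343, 0.3085]
ee_rot: [-0.342, -3.123, 0.005]
force: [0.1, 0.5, -0.2]
width: 0.548
gripper_force: 0.0
[ 0.527  -0.0343  0.3085] 2.5
stopper_knob [204. 324.] 0.65 [ 0.5272 -0.0305  0.044 ] [-0.0015 -0.0012  0.2653]
stopper_flange [198. 323.] 0.82 [ 0.5254 -0.031   0.032 ] [-0.0001 -0.0035  0.2776]
stopper_stand [189. 324.] 0.91 [ 0.5269 -0.0299  0.    ] [-0.0015 -0.003   0.3099]
stopper_stand [ 77. 600.] 0.35 [0.4845 0.2022 0.    ] [0.088  0.2152 0.31  ]
[array([ 0.5047, -0.0637,  0.032 ]), array([ 0.4914, -0.0116,  0.032 ]), array([0.5478, 0.0034, 0.032 ]), array([ 0.5634, -0.0512,  0.032 ])]
```

View pics/w1.png

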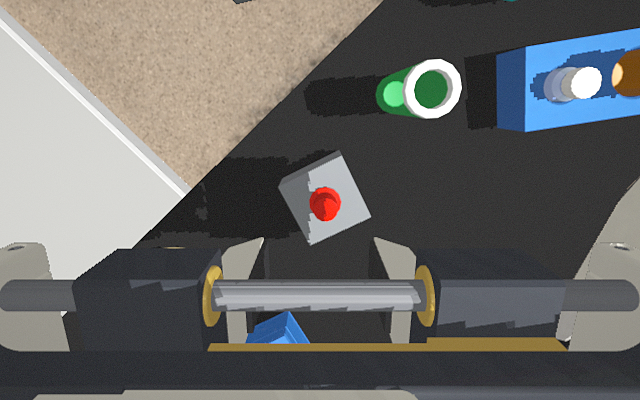

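The wrist view shows the stopper at (204,324) on its stand. The offset is only about 2 mm, so I go down and grip.

```bash
python3 -m inch '-0.001 -0.002 0.04 0 0.05; -0.001 -0.002 0.07 0 0.05; -0.001 -0.002 0.085 0 0.05; -0.001 -0.002 0.094 0 0.05; -0.001 -0.002 0.094 0 0.05'; python3 -m inch '0 0 0 0 0.03; 0 0 0 0 0.02; 0 0 0 0 0.01; 0 0 0 0 0.005; 0 0 0 0 0.005' 15
```

```text
clock: 3.25
position: [0.5265, -0.0291, 0.2152]
ee_rot: [-0.326, -3.123, -0.0]
force: [0.1, 0.1, 0.3]
width: 0.544
gripper_force: 0.0
clock: 3.75
position: [0.5269, -0.0301, 0.2161]
ee_rot: [0.329, 3.124, 0.0]
force: [-0.8, 0.6, 2.2]
width: 0.184
gripper_force: 15.0
```

```bash
python3 -m inch '0 0 0 0 0.005; 0 0 0 0 0.005; 0 0 -0.005 0 0.005; 0 0 -0.02 0 0.005; 0 0 -0.04 0 0.005' 15;  python3 -m inch '0 0 -0.04 0 0.005; 0 0 -0.08 0 0.005; 0 0 -0.1 0 0.005; 0 0 -0.1 0 0.005; 0 0 -0.1 0 0.005'; python3 - <<'E'
from h import *
s=arm.observe();print(s["clock"],s["width"]*.0918,s["gripper_force"],s["position"],tool([.486,.196,.3]))
a=arm.get_image("wrist");save("w2.png",a)
E
```

```text
clock: 4.25
position: [0.5262, -0.0301, 0.2555]
ee_rot: [-0.329, -3.122, 0.001]
force: [-0.3, 0.4, 0.3]
width: 0.184
gripper_force: 15.0
clock: 4.75
position: [0.5265, -0.03, 0.3557]
ee_rot: [0.329, 3.124, 0.0]
force: [0.1, -0.0, 0.4]
width: 0.184
gripper_force: 15.0
4.75 0.01687491065209059 14.999977201223373 [ 0.52651128 -0.03004208  0.35573666] [0.08670826 0.21263807 0.05576283]
```

View pics/w2.png

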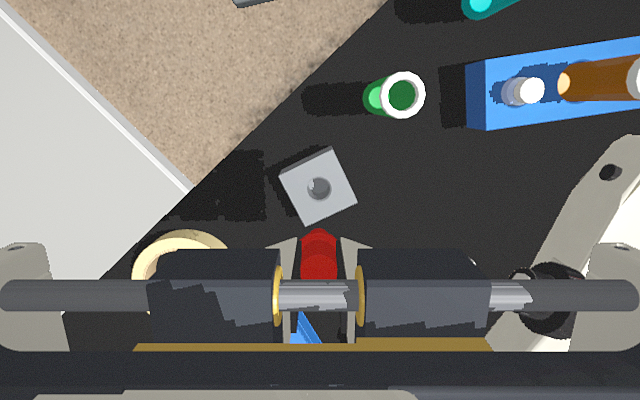

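Stopper held at 17 mm opening, and the stand socket at (187,318) is empty. I move beside the tube for a close look.

```bash
python3 -m inch '0.025 0.04 0 0 0.005; 0.05 0.08 0 0 0.005; 0.075 0.12 0 0 0.005; 0.087 0.15 0 0 0.005; 0.087 0.15 0 0 0.005'; python3 - <<'E'
from h import *
np.set_printoptions(precision=4,suppress=True)
cal=arm.get_calibration("wrist");a=arm.get_image("wrist");save("w3.png",a)
s=arm.observe();print(s["position"],s["clock"])
for q,z in(("tube_rim",.11),("tube_center",.06),("vial_1",.01),("vial_0",.01)):
    for r in arm.place_of("wrist",q)[:4]: P=atz(cal,r["point"],z);print(q,np.round(r["point"]),round(r["conf"],2),P,tool(P))
E
```

```text
clock: 5.3
position: [0.4712, 0.1396, 0.3543]
ee_rot: [-0.317, -3.123, -0.001]
force: [0.6, -0.2, 0.4]
width: 0.184
gripper_force: 15.0
[0.4719 0.1369 0.3544] 5.35
tube_rim [226. 184.] 0.9 [0.4611 0.0468 0.11  ] [-0.0075 -0.0883  0.2447]
tube_rim [110. 296.] 0.65 [0.4001 0.1396 0.11  ] [ 0.0713 -0.0101  0.2447]
tube_rim [214. 401.] 0.58 [0.4822 0.1953 0.11  ] [0.0024 0.0613 0.2445]
tube_center [206. 202.] 0.93 [0.4603 0.043  0.06  ] [-0.0072 -0.0911  0.2949]
tube_center [109. 298.] 0.91 [0.4003 0.1385 0.06  ] [ 0.0715 -0.0103  0.2948]
tube_center [194. 386.] 0.69 [0.4809 0.1951 0.06  ] [0.0044 0.062  0.2946]
tube_center [ 59. 392.] 0.69 [0.3787 0.2146 0.06  ] [0.1085 0.0597 0.2948]
vial_1 [188. 325.] 0.96 [0.478  0.1449 0.01  ] [-0.0029  0.0128  0.3449]
vial_1 [175. 430.] 0.7 [0.4855 0.2465 0.01  ] [0.0112 0.1137 0.3448]
vial_0 [188. 325.] 0.96 [0.478  0.1449 0.01  ] [-0.0026  0.0128  0.3451]
vial_0 [175. 430.] 0.7 [0.4855 0.2465 0.01  ] [0.0115 0.1137 0.345 ]
```

View pics/w3.png

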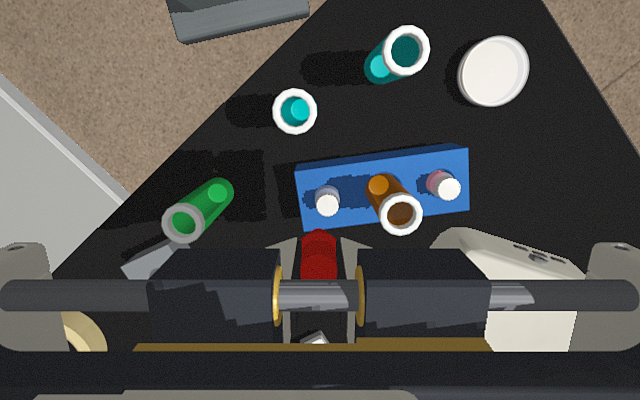

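The wrist view shows the amber rim at (214,401), between the white vial caps at (203,327) and (187,448). I go over it and check from the scene camera.

```bash
python3 -m inch '0.001 0.025 0 0 0.005; 0.002 0.05 0 0 0.005; 0.003 0.061 0 0 0.005; 0.003 0.061 0.025 0 0.005; 0.003 0.061 0.025 0 0.005'; python3 - <<'E'
from h import *
np.set_printoptions(precision=4,suppress=True)
a=arm.get_image("scene");b=arm.get_image("wrist")
s=arm.observe();print(s["position"],s["clock"],tool([.482,.1955,.2935]))
c=arm.get_calibration("scene");print("rim proj",proj(c,[.482,.1955,.11]))
c1=cv2.resize(a[90:200,250:370],None,fx=4,fy=4,interpolation=cv2.INTER_CUBIC)
c2=cv2.resize(b[150:350,210:430],None,fx=1.4,fy=1.4)
im=np.zeros((440,790,3),np.uint8);im[:440,:480]=c1;im[:c2.shape[0],480:480+c2.shape[1]]=c2;save("c4.png",im)
E
```

```text
clock: 6.05
position: [0.4819, 0.1937, 0.3284]
ee_rot: [-0.33, -3.12, 0.005]
force: [-1.2, -0.8, -0.6]
width: 0.188
gripper_force: 15.0
[0.4827 0.1938 0.3306] 6.15 [0.001  0.0016 0.0371]
rim proj (np.float64(152.9728041217402), np.float64(309.80212206241237))
```

View pics/c4.png

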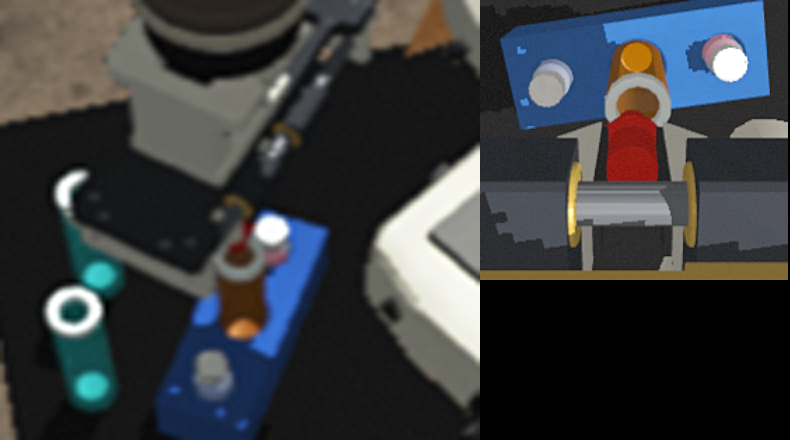

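```bash
python3 -m inch '0.001 0.002 0.005 0 0.005; 0.001 0.002 0.01 0 0.005; 0.001 0.002 0.015 0 0.005; 0.001 0.002 0.02 0 0.005; 0.001 0.002 0.02 0 0.005';python3 -m inch '0 0 0.005 0 0.005; 0 0 0.01 0 0.005; 0 0 0.013 0 0.005; 0 0 0.015 0 0.005; 0 0 0.015 0 0.005'
```

```text
clock: 6.65
position: [0.4819, 0.197, 0.31]
ee_rot: [-0.329, -3.123, 0.001]
force: [0.4, -0.6, -0.1]
width: 0.186
gripper_force: 15.0
clock: 7.15
position: [0.482, 0.1971, 0.2954]
ee_rot: [-0.329, -3.124, 0.001]
force: [0.8, -0.5, -0.6]
width: 0.181
gripper_force: 15.0
```

```bash
python3 -m inch '0 0 0.001 0 0.005; 0 0 0.002 0 0.005; 0 0 0.003 0 0.005; 0 0 0.003 0 0.005; 0 0 0.003 0 0.005'; python3 - <<'E'
from h import *
a=arm.get_image("wrist")
save("c5.png",cv2.resize(a[130:330,210:430],None,fx=2.6,fy=2.6,interpolation=cv2.INTER_CUBIC))
E
```

```text
clock: 7.65
position: [0.4828, 0.1974, 0.294]
ee_rot: [0.329, 3.122, 0.002]
force: [-1.8, -0.7, 11.1]
width: 0.185
gripper_force: 15.0
```

View pics/c5.png

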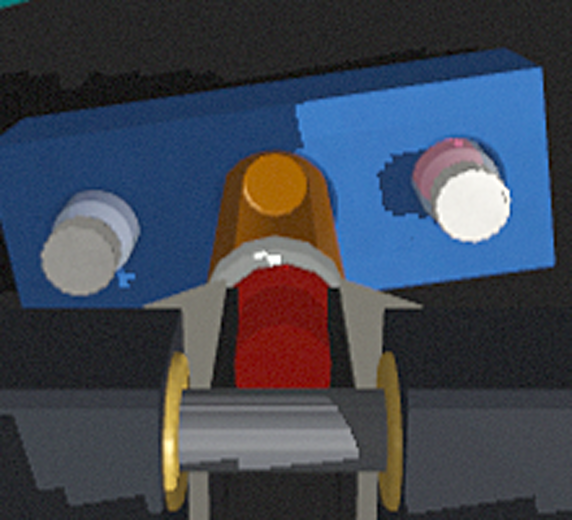

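The stopper met resistance at TCP z 0.294, against the 0.2935 expected when home, and the picture shows the flange on the collar. I open, then look before going down to the tube.

```bash
python3 -m inch '0 0 -0.001 0 0.015; 0 0 -0.001 0 0.03; 0 0 -0.001 0 0.05; 0 0 -0.001 0 0.055; 0 0 -0.001 0 0.055';  python3 -m inch '0 0 -0.02 0 0.055; 0 0 -0.04 0 0.055; 0 0 -0.06 0 0.055; 0 0 -0.06 0 0.055; 0 0 -0.06 0 0.055'; python3 - <<'E'
from h import *
np.set_printoptions(precision=4,suppress=True)
cal=arm.get_calibration("wrist");a=arm.get_image("wrist");s=arm.observe();print(s["position"],s["clock"])
save("c6.png",cv2.resize(a[100:330,200:450],None,fx=2.4,fy=2.4,interpolation=cv2.INTER_CUBIC))
for q,z in(("stopper_knob",.122),("tube_rim",.11),("stopper_flange",.11)):
    for r in arm.place_of("wrist",q)[:3]: P=atz(cal,r["point"],z);print(q,np.round(r["point"]),round(r["conf"],2),P,tool(P))
E
```

```text
clock: 8.2
position: [0.4821, 0.1972, 0.2936]
ee_rot: [-0.329, -3.124, 0.0]
force: [0.2, 0.1, -0.1]
width: 0.484
gripper_force: 0.0
clock: 8.7
position: [0.4821, 0.1972, 0.3537]
ee_rot: [0.329, 3.124, 0.001]
force: [0.4, -0.1, -0.3]
width: 0.6
gripper_force: 0.0
[0.4819 0.1971 0.3532] 8.75
stopper_knob [222. 317.] 0.65 [0.4838 0.1963 0.122 ] [-0.0023 -0.0002  0.2309]
tube_rim [ 51. 306.] 0.74 [0.3795 0.2117 0.11  ] [ 0.1027 -0.0067  0.2429]
tube_rim [110. 205.] 0.67 [0.4003 0.1419 0.11  ] [ 0.0679 -0.0707  0.2429]
tube_rim [214. 315.] 0.64 [0.482  0.1954 0.11  ] [-0.0008 -0.0014  0.2428]
stopper_flange [215. 316.] 0.75 [0.483  0.1959 0.11  ] [-0.0017 -0.0006  0.2428]
stopper_flange [185. 316.] 0.57 [0.462  0.2003 0.11  ] [ 0.0198 -0.0007  0.2429]
```

View pics/c6.png

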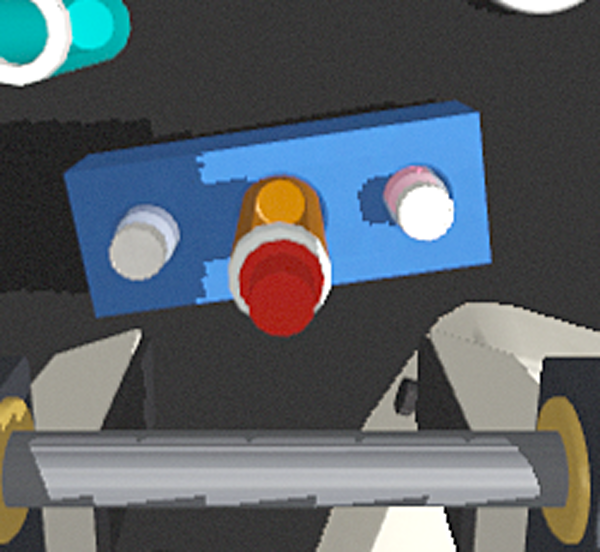

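The stopper is home, its flange flat on the white collar and centred. Now I go down and grip the tube below the rim.

```bash
python3 -m inch '-0.001 0 0.04 0 0.055; -0.001 0 0.075 0 0.055; -0.001 0 0.093 0 0.055; -0.001 0 0.103 0 0.055; -0.001 0 0.103 0 0.055'; python3 -m inch '0 0 0 0 0.04; 0 0 0 0 0.03; 0 0 0 0 0.02; 0 0 0 0 0.02; 0 0 0 0 0.02' 25
```

```text
clock: 9.4
position: [0.4827, 0.1968, 0.2494]
ee_rot: [-0.329, -3.122, 0.002]
force: [0.0, 0.4, 0.1]
width: 0.6
gripper_force: 0.0
clock: 9.9
position: [0.4833, 0.1968, 0.2513]
ee_rot: [0.329, 3.123, 0.001]
force: [-0.2, -2.4, 6.0]
width: 0.321
gripper_force: 24.9
```

```bash
python3 -m inch '0 0 -0.01 0 0.02; 0 0 -0.02 0 0.02; 0 0 -0.04 0 0.02; 0 0 -0.06 0 0.02; 0 0 -0.08 0 0.02'; python3 -m inch '0 0 -0.025 0 0.02; 0 0 -0.05 0 0.02; 0 0 -0.065 0 0.02; 0 0 -0.07 0 0.02; 0 0 -0.07 0 0.02'; python3 - <<'E'
from h import *
# stand: centre & edge dirs from earlier wrist silhouette
s=arm.observe();print(s["position"],s["clock"],s["width"]*.0918)
c=np.array([.5268,-.0305]);e1=np.array([.96,.275]);e2=np.array([-.275,.96])
r=R.from_rotvec(s["ee_rot"]).as_matrix();print(r[:2,:2].round(3))
for n in(e1,-e1,e2,-e2): print(n,"start",c+n*(.027+.035))
E
```

```text
clock: 10.4
position: [0.483, 0.1971, 0.3323]
ee_rot: [0.329, 3.124, 0.001]
force: [0.1, 0.0, -1.7]
width: 0.319
gripper_force: 24.9
clock: 10.9
position: [0.483, 0.1971, 0.4016]
ee_rot: [0.329, 3.123, 0.002]
force: [0.1, -0.2, -0.5]
width: 0.32
gripper_force: 24.9
[0.4830401  0.19705886 0.4015758 ] 10.9 0.029400426974976857
[[-0.978  0.208]
 [ 0.208  0.978]]
[0.96  0.275] start [ 0.58632 -0.01345]
[-0.96  -0.275] start [ 0.46728 -0.04755]
[-0.275  0.96 ] start [0.50975 0.02902]
[ 0.275 -0.96 ] start [ 0.54385 -0.09002]
```

The tube is held at 29 mm opening and is out of the block. The tool can only roll about its own axis, so I'll lean the tube by pivoting it between the pads, pushing its lower part against the fixed (now empty) stand. I go to the stand's far side with the pads parallel to that face.

```bash
python3 -m inch '-0.01 -0.03 0 0 0.02; -0.02 -0.07 0 -0.05 0.02; -0.03 -0.11 0 -0.12 0.02; -0.04 -0.145 0 -0.2 0.02; -0.06 -0.175 0 -0.3 0.02'; python3 -m inch '0 0 0 -0.1 0.02; 0 0 0 -0.188 0.02; 0 0 0 -0.188 0.02; 0 0 0 -0.188 0.02; 0 0 0 -0.188 0.02'; python3 - <<'E'
from h import *
np.set_printoptions(precision=4,suppress=True)
cal=arm.get_calibration("wrist");a=arm.get_image("wrist");s=arm.observe()
print(s["position"],s["clock"],tool([.586,-.0135,.251]),R.from_rotvec(s["ee_rot"]).as_matrix()[:2,:2])
save("w7.png",a)
for q,z in(("stopper_stand",0),("tube_rim",.25),("stopper_knob",.27)):
    for r in arm.place_of("wrist",q)[:2]: P=atz(cal,r["point"],z);print(q,np.round(r["point"]),round(r["conf"],2),P)
for r in arm.silhouettes("wrist","stopper_stand")[:1]:
    c=cv2.boxPoints(cv2.minAreaRect(cv2.findNonZero(r["region"].astype(np.uint8))));print(np.array([atz(cal,p[::-1],.032) for p in c]),np.array([tool(atz(cal,p[::-1],.032)) for p in c]))
E
```

```text
clock: 11.4
position: [0.5041, 0.0116, 0.3998]
ee_rot: [0.146, -3.136, 0.0]
force: [1.2, -0.2, -0.1]
width: 0.319
gripper_force: 24.9
clock: 11.9
position: [0.5052, 0.0136, 0.4003]
ee_rot: [0.433, -3.111, -0.0]
force: [0.6, 0.0, -0.1]
width: 0.315
gripper_force: 24.9
[0.5052 0.0136 0.4005] 11.95 [-0.0704 -0.0482  0.1494] [[-0.9619 -0.2735]
 [-0.2735  0.9619]]
stopper_stand [177. 275.] 0.64 [ 0.5251 -0.0317  0.    ]
tube_rim [111. 610.] 0.8 [0.4079 0.0973 0.25  ]
tube_rim [155. 366.] 0.68 [0.4482 0.0159 0.25  ]
stopper_knob [315. 315.] 0.86 [0.5081 0.0126 0.27  ]
[[ 0.5049 -0.0645  0.032 ]
 [ 0.4896 -0.0107  0.032 ]
 [ 0.5474  0.0049  0.032 ]
 [ 0.5634 -0.0515  0.032 ]] [[ 0.0217 -0.0749  0.3687]
 [ 0.0217 -0.0189  0.3687]
 [-0.0381 -0.0199  0.3687]
 [-0.0381 -0.0785  0.3687]]
```

View pics/w7.png

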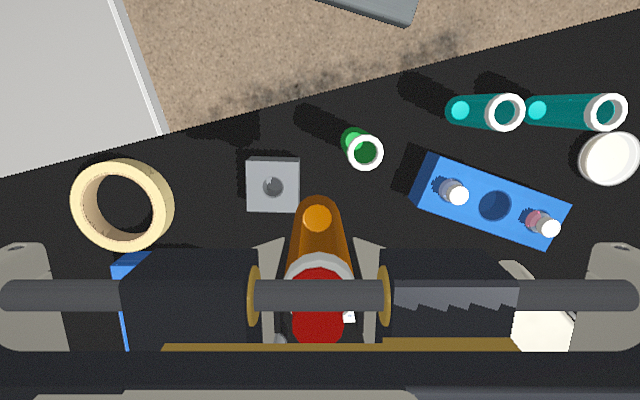

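The view shows the tube held upright and the stand at (184,272) square to the tool. I go beside it and down.

```bash
python3 -m inch '-0.03 -0.02 0 0 0.02; -0.06 -0.04 0 0 0.02; -0.07 -0.049 0.01 0 0.02; -0.07 -0.049 0.05 0 0.02; -0.07 -0.049 0.09 0 0.02'; python3 -m inch '0 0 0.03 0 0.02; 0 0 0.05 0 0.02; 0 0 0.058 0 0.02; 0 0 0.058 0 0.02; 0.005 0 0.058 0 0.02' 15; python3 - <<'E'
from h import *
s=arm.observe();print(s["position"],s["clock"],s["force"],tool([.5268-.0,-.0305,0]))
a=arm.get_image("scene");save("s8.png",cv2.resize(a[140:330,220:420],None,fx=3,fy=3,interpolation=cv2.INTER_CUBIC))
E
```

```text
clock: 12.65
position: [0.5864, -0.0147, 0.3099]
ee_rot: [-0.434, 3.11, -0.0]
force: [0.5, 1.0, -1.8]
width: 0.314
gripper_force: 24.9
clock: 13.15
position: [0.5819, -0.0157, 0.2536]
ee_rot: [-0.436, 3.109, -0.0]
force: [0.3, -0.5, -1.0]
width: 0.319
gripper_force: 15.0
[ 0.5819034  -0.01571297  0.25364696] 13.15 [ 0.27569424 -0.49220202 -1.00793849] [0.05750406 0.00100155 0.25354309]
```

View pics/s8.png

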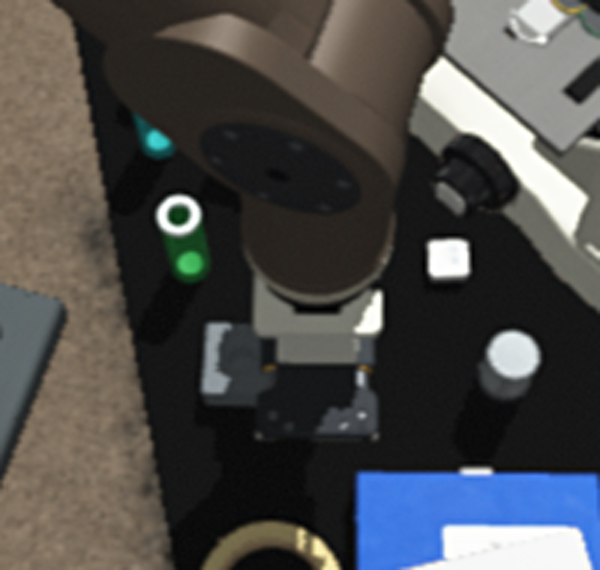

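That makes 11 pictures viewed, one over the limit of 10, so from here I rely on numbers only. I push slowly against the stand, coming down slightly as the tube tips.

```bash
python3 -m inch '0.008 0 0.001 0 0.02; 0.013 0 0.002 0 0.02; 0.018 0 0.003 0 0.02; 0.023 0 0.004 0 0.02; 0.028 0 0.005 0 0.02' 12; python3 - <<'E'
from h import *
s=arm.observe();print(s["clock"],s["position"],s["force"],s["ft_torque"],tool([.5268,-.0305,.032]))
E
```

```text
clock: 13.7
position: [0.5546, -0.0236, 0.2482]
ee_rot: [-0.435, 3.109, -0.0]
force: [2.2, 0.6, 1.6]
width: 0.315
gripper_force: 12.0
13.7 [ 0.55456721 -0.0236342   0.248197  ] [2.23722182 0.61254516 1.60496902] [ 0.19598505 -0.69075989  0.0564792 ] [0.02902751 0.00109327 0.21613771]
```

```bash
python3 -m inch '0.005 0 0.002 0 0.02; 0.01 0 0.0045 0 0.02; 0.015 0 0.007 0 0.02; 0.02 0 0.0095 0 0.02; 0.026 0 0.012 0 0.02'; python3 -m inch '0.001 0 0 0 0.02; 0.002 0 0 0 0.02; 0.002 0 0 0 0.02; 0.002 0 0 0 0.02; 0.002 0 0 0 0.02' 40;  python3 -m inch '-0.005 0 -0.01 0 0.02; -0.01 0 -0.03 0 0.02; -0.01 0 -0.06 0 0.02; -0.01 0 -0.09 0 0.02; -0.01 0 -0.12 0 0.02'; python3 - <<'E'
from h import *
np.set_printoptions(precision=4,suppress=True)
s=arm.observe();print(s["clock"],s["position"],s["force"],s["ft_torque"])
for c in("scene","top","wrist"):
    a=arm.get_image(c);save("n_%s.png"%c,a);cal=arm.get_calibration(c)
    for q in("tube_foot","tube_rim","stopper_knob","tube_center"):
        print(c,q,[(np.round(r["point"]),round(r["conf"],2)) for r in arm.place_of(c,q)[:5]])
E
```

```text
clock: 14.2
position: [0.5289, -0.0309, 0.2354]
ee_rot: [0.435, -3.111, -0.0]
force: [2.2, 0.5, -0.2]
width: 0.313
gripper_force: 12.0
clock: 14.7
position: [0.5276, -0.0312, 0.2358]
ee_rot: [-0.436, 3.111, 0.0]
force: [3.4, 1.9, 1.4]
width: 0.307
gripper_force: 40.0
clock: 15.2
position: [0.5362, -0.0288, 0.3569]
ee_rot: [0.434, -3.108, -0.0]
force: [1.4, 0.4, -1.2]
width: 0.312
gripper_force: 40.0
15.2 [ 0.5362 -0.0288  0.3569] [ 1.3948  0.3595 -1.1532] [0.0906 0.0345 0.0106]
scene tube_foot [(array([246., 331.]), 0.61)]
scene tube_rim []
scene stopper_knob []
scene tube_center [(array([234., 312.]), 0.58)]
top tube_foot [(array([173., 362.]), 0.71), (array([230., 337.]), 0.71), (array([266., 269.]), 0.58), (array([255., 296.]), 0.48)]
top tube_rim [(array([273., 262.]), 0.7), (array([232., 341.]), 0.44), (array([258., 299.]), 0.43)]
top stopper_knob []
top tube_center [(array([184., 369.]), 0.72), (array([255., 298.]), 0.55), (array([268., 265.]), 0.51), (array([230., 339.]), 0.42)]
wrist tube_foot [(array([126., 411.]), 0.7), (array([ 88., 532.]), 0.67)]
wrist tube_rim [(array([ 83., 624.]), 0.93), (array([172., 509.]), 0.68)]
wrist stopper_knob [(array([270., 317.]), 0.65)]
wrist tube_center [(array([ 87., 571.]), 0.98), (array([130., 427.]), 0.56)]
```

```bash
cat > tilt.py <<'E'
from h import *
def tilt(obs):
    s=arm.observe();r=R.from_rotvec(s["ee_rot"]).as_matrix();G=s["position"]+r@[0,0,.159]
    for c,q,p in obs:
        o,d=ray(arm.get_calibration(c),p);n=r[:,1];P=o+d*((G-o)@n)/(d@n)
        v=r.T@(P-G);print(c,q,"x,z from grasp mm",(v*1e3).round(1)[[0,2]],"tilt",np.degrees(np.arctan2(-v[0],v[2]) if v[2]>0 else np.arctan2(v[0],-v[2])).round(1),"dist",np.linalg.norm(v).round(4),"height",P[2].round(3))
E
python3 - <<'E'
from tilt import *
tilt([("scene","foot",(246,331)),("scene","center",(234,312)),("top","foot",(173,362)),("top","center",(184,369)),("wrist","knob",(270,317))])
E
```

```text
scene foot x,z from grasp mm [-57.7  72.8] tilt 38.4 dist 0.0929 height 0.124
scene center x,z from grasp mm [-21.    6.3] tilt 73.4 dist 0.0219 height 0.19
top foot x,z from grasp mm [-59.2  68.2] tilt 40.9 dist 0.0903 height 0.128
top center x,z from grasp mm [-29.1  25.7] tilt 48.5 dist 0.0389 height 0.171
wrist knob x,z from grasp mm [ 214.  -412.7] tilt 27.4 dist 0.4649 height 0.609
```

```bash
cat > t2.py <<'E'
from h import *
import sys
s=arm.observe();r=R.from_rotvec(s["ee_rot"]).as_matrix();G=s["position"]+r@[0,0,.159]
def pt(a,t,rad=0,ph=0):
    u=np.array([np.sin(t),0,-np.cos(t)]);n=np.array([np.cos(t),0,np.sin(t)])
    return G+r@(u*a+rad*(np.cos(ph)*n+np.sin(ph)*np.array([0,1,0])))
def hull(cal,t,off,parts):
    P=[]
    m=np.zeros((400,640),np.uint8)
    for a0,a1,rad in parts:
        q=[proj(cal,pt(a+off,t,rad,p))[::-1] for a in(a0,a1) for p in np.linspace(0,6.28,24)]
        cv2.fillConvexPoly(m,cv2.convexHull(np.array(q,np.float32)).astype(np.int32),1)
    return m>0
for c,q,parts in(("wrist","stopper",[(18.5e-3,21.5e-3,.0125),(21.5e-3,39.5e-3,.009)]),("scene","tube",[(-.0815,.0185,.015)]),("top","tube",[(-.0815,.0185,.015)])):
    im=arm.get_image(c);cal=arm.get_calibration(c)
    hsv=cv2.cvtColor(im,cv2.COLOR_RGB2HSV);H,S,V=cv2.split(hsv)
    m=(S>140)&(V>50)&(((H<5)|(H>174)) if q=="stopper" else ((H>=8)&(H<24)))
    g=hull(cal,.75,0,parts);m&=cv2.dilate(g.astype(np.uint8),np.ones((31,31)))>0
    best=[]
    for t in np.radians(np.arange(0,80,2)):
        for off in np.arange(-.014,.011,.004):
            h=hull(cal,t,off,parts)
            # visible mask must lie inside the hull; lowest (foot) end must match
            out=(m&~h).sum(); ex=(h&~m).sum()
            best.append((out*(3 if q=="tube" else 1)+ex,np.degrees(t).round(),round(off*1e3),out,ex))
    best.sort();print(c,m.sum(),best[:6])
E
python3 t2.py
```

```text
wrist 1886 [(np.int64(980), np.float64(36.0), -14, np.int64(33), np.int64(947)), (np.int64(1044), np.float64(38.0), -14, np.int64(30), np.int64(1014)), (np.int64(1050), np.float64(34.0), -10, np.int64(12), np.int64(1038)), (np.int64(1051), np.float64(34.0), -14, np.int64(84), np.int64(967)), (np.int64(1088), np.float64(40.0), -14, np.int64(32), np.int64(1056)), (np.int64(1098), np.float64(32.0), -14, np.int64(125), np.int64(973))]
scene 268 [(np.int64(543), np.float64(44.0), -14, np.int64(6), np.int64(525)), (np.int64(545), np.float64(46.0), -14, np.int64(6), np.int64(527)), (np.int64(548), np.float64(44.0), -6, np.int64(7), np.int64(527)), (np.int64(550), np.float64(44.0), -10, np.int64(11), np.int64(517)), (np.int64(553), np.float64(46.0), -6, np.int64(6), np.int64(535)), (np.int64(554), np.float64(44.0), -2, np.int64(10), np.int64(524))]
top 161 [(np.int64(413), np.float64(38.0), -14, np.int64(2), np.int64(407)), (np.int64(420), np.float64(40.0), -14, np.int64(1), np.int64(417)), (np.int64(431), np.float64(42.0), -14, np.int64(3), np.int64(422)), (np.int64(436), np.float64(40.0), -10, np.int64(3), np.int64(427)), (np.int64(441), np.float64(42.0), -10, np.int64(1), np.int64(438)), (np.int64(441), np.float64(42.0), -6, np.int64(4), np.int64(429))]
```

```bash
python3 -m inch '0 0 -0.03 0 0.02; 0 0 -0.07 0 0.02; 0 0 -0.11 0 0.02; 0 0 -0.14 0 0.02; 0 0 -0.15 0 0.02'; python3 -m inch '0 0 0 0 0.02; 0 0 0 0 0.02; 0 0 0 0 0.02; 0 0 0 0 0.02; 0 0 0 0 0.02';python3 t2.py; python3 - <<'E'
from tilt import *
o=[]
for c in("scene","top"):
    a=arm.get_image(c)
    for q in("tube_foot","tube_center"):
        for x in arm.place_of(c,q)[:5]: o.append((c,q,x["point"]))
tilt(o)
a=arm.get_image("wrist");print([(x["point"],x["conf"]) for q in("stopper_knob","stopper_flange") for x in arm.place_of("wrist",q)])
s=arm.observe();cal=arm.get_calibration("wrist");r=R.from_rotvec(s["ee_rot"]).as_matrix();G=s["position"]+r@[0,0,.159]
for t in(30,35,40,45,50):
  u=r@[np.sin(np.radians(t)),0,-np.cos(np.radians(t))];print(t,[np.round(proj(cal,G+u*(k+o))) for k in(.0185,.0305) for o in(0,-.008)])
E
```

```text
clock: 16.6
position: [0.5374, -0.0288, 0.5092]
ee_rot: [-0.435, 3.106, -0.0]
force: [1.2, -0.0, -1.7]
width: 0.308
gripper_force: 40.0
clock: 17.1
position: [0.537, -0.0286, 0.5048]
ee_rot: [0.435, -3.11, -0.0]
force: [0.1, -0.1, -0.4]
width: 0.312
gripper_force: 40.0
wrist 1886 [(np.int64(1003), np.float64(36.0), -14, np.int64(38), np.int64(965)), (np.int64(1032), np.float64(34.0), -14, np.int64(83), np.int64(949)), (np.int64(1046), np.float64(32.0), -14, np.int64(86), np.int64(960)), (np.int64(1049), np.float64(38.0), -14, np.int64(34), np.int64(1015)), (np.int64(1062), np.float64(34.0), -10, np.int64(20), np.int64(1042)), (np.int64(1086), np.float64(32.0), -10, np.int64(35), np.int64(1051))]
scene 421 [(np.int64(714), np.float64(44.0), -14, np.int64(8), np.int64(690)), (np.int64(737), np.float64(46.0), -14, np.int64(7), np.int64(716)), (np.int64(743), np.float64(44.0), -10, np.int64(5), np.int64(728)), (np.int64(751), np.float64(46.0), -10, np.int64(8), np.int64(727)), (np.int64(763), np.float64(46.0), -6, np.int64(6), np.int64(745)), (np.int64(775), np.float64(44.0), -6, np.int6
[... 997 characters left out ...]
.9] tilt -3.5 dist 1.4746 height 1.819
top tube_center x,z from grasp mm [ 152.1 1944. ] tilt -4.5 dist 1.9499 height -1.597
top tube_center x,z from grasp mm [ -168.5 -2441.3] tilt -3.9 dist 2.4471 height 2.788
[([269.8, 319.6], 0.58), ([273.5, 318.6], 0.81)]
30 [array([270., 320.]), array([271., 320.]), array([269., 320.]), array([270., 320.])]
35 [array([266., 320.]), array([269., 320.]), array([262., 320.]), array([265., 320.])]
40 [array([262., 320.]), array([267., 320.]), array([254., 320.]), array([260., 320.])]
45 [array([258., 320.]), array([265., 320.]), array([247., 320.]), array([255., 320.])]
50 [array([255., 320.]), array([263., 320.]), array([241., 320.]), array([250., 320.])]
```

```bash
cat > t3.py <<'E'
import re
src=open("t2.py").read().split("for c,q,parts")[0];exec(src)
F=[]
for c,q,parts in(("wrist","stopper",[(18.5e-3,21.5e-3,.0125),(21.5e-3,39.5e-3,.009)]),("scene","tube",[(-.0815,.0,.015)]),("top","tube",[(-.0815,.0,.015)])):
    im=arm.get_image(c);cal=arm.get_calibration(c);H,S,V=cv2.split(cv2.cvtColor(im,cv2.COLOR_RGB2HSV))
    m=(S>140)&(V>40)&(((H<5)|(H>174)) if q=="stopper" else ((H>=6)&(H<26)))
    m&=cv2.dilate(hull(cal,.75,0,parts).astype(np.uint8),np.ones((41,41)))>0
    n,l,st,_=cv2.connectedComponentsWithStats(m.astype(np.uint8));m=l==(1+st[1:,4].argmax())
    F.append((c,cal,parts,m))
    print(c,[(a.min(),a.max()) for a in np.nonzero(m)])
def ext(m,D):
    p=np.argwhere(m);return np.array([np.percentile(p@d,99.5) for d in D])
res=[]
A={}
for c,cal,parts,m in F:
    p0=np.array(proj(cal,pt(0,.75)));p1=np.array(proj(cal,pt(.0305 if c=="wrist" else -.0815,.75)))
    d=p1-p0;d/=np.linalg.norm(d);pp=np.array([-d[1],d[0]])
    D=[np.array([-1.,0])] if c=="wrist" else [d,(d+pp)/2**.5,(d-pp)/2**.5]
    A[c]=(D,ext(m,D))
for t in range(26,62,2):
    for off in np.arange(-.02,.009,.004):
        e={c:ext(hull(cal,np.radians(t),off,parts),A[c][0])-A[c][1] for c,cal,parts,m in F}
        res.append((sum((np.clip(v,-6,6)**2).sum() for v in e.values()),t,round(off*1e3),{k:v.round(1).tolist() for k,v in e.items()}))
res.sort(key=lambda x:x[0])
for x in res[:6]:print(x)
E
python3 t3.py
```

```text
wrist [(np.int64(239), np.int64(278)), (np.int64(288), np.int64(349))]
scene [(np.int64(196), np.int64(221)), (np.int64(314), np.int64(339))]
top [(np.int64(157), np.int64(171)), (np.int64(366), np.int64(387))]
(np.float64(28.39561009191786), 36, -12, {'wrist': [1.6], 'scene': [0.1, -3.0, 2.9], 'top': [-1.5, 0.2, -2.5]})
(np.float64(29.271740266010898), 38, -12, {'wrist': [4.0], 'scene': [1.3, -1.2, 3.0], 'top': [-0.4, 0.5, -0.8]})
(np.float64(29.338684799395544), 36, -16, {'wrist': [-1.0], 'scene': [1.9, -1.8, 4.3], 'top': [-0.4, 0.7, -1.7]})
(np.float64(29.632757840119964), 38, -16, {'wrist': [1.0], 'scene': [2.9, -0.6, 4.1], 'top': [0.8, 1.7, 0.0]})
(np.float64(36.95335990968789), 46, 0, {'wrist': [26.0], 'scene': [-0.5, 0.2, -0.2], 'top': [0.2, -0.2, 0.7]})
(np.float64(37.73984124313871), 44, -4, {'wrist': [18.0], 'scene': [0.7, 0.3, 0.8], 'top': [0.4, -0.2, 0.6]})
```

```bash
cat >> t3.py <<'E'
print("---")
c,cal,parts,_=F[0]
for f in("pics/w7.png","now"):
    im=cv2.imread(f)[...,::-1] if f!="now" else arm.get_image("wrist")
    for s0 in(140,100):
        H,S,V=cv2.split(cv2.cvtColor(np.ascontiguousarray(im),cv2.COLOR_RGB2HSV));m=(S>s0)&(V>25)&((H<6)|(H>172));m[:,:280]=0;m[:,360:]=0;m[:200]=0
        w=(V>110)&(S<60);w[:,:300]=0;w[:,340:]=0
        a=np.nonzero(m)[0];print(f,s0,a.min(),a.max(),"cols at rows",[(y,np.ptp(np.nonzero(m[y])[0])) for y in range(a.min(),a.max(),8) if m[y].any()])
    print("white rows col320",np.nonzero(w[180:330,320])[0]+180)
for t in(0,36,40,46):
    for off in(0,-.008):
        h=hull(cal,np.radians(t),off,parts);g=hull(cal,np.radians(t),off,[(.0105,.0185,.015)]);a=np.nonzero(h)[0];b=np.nonzero(g)[0]
        print("pred",t,off,a.min(),a.max(),"collar",b.min(),b.max(),[(y,np.ptp(np.nonzero(h[y])[0])) for y in range(a.min(),a.max(),8)])
E
python3 t3.py | sed -n '/---/,$p'
```

```text
---
pics/w7.png 140 267 342 cols at rows [(267, np.int64(3)), (275, np.int64(41)), (315, np.int64(48)), (323, np.int64(51)), (331, np.int64(50)), (339, np.int64(41))]
pics/w7.png 100 267 342 cols at rows [(267, np.int64(3)), (275, np.int64(42)), (315, np.int64(49)), (323, np.int64(51)), (331, np.int64(50)), (339, np.int64(41))]
white rows col320 [252 253 254 255 256 257 258 259 260 261 262 263 264 265 266]
now 140 239 278 cols at rows [(239, np.int64(3)), (247, np.int64(37)), (255, np.int64(46)), (263, np.int64(53)), (271, np.int64(60))]
now 100 239 279 cols at rows [(239, np.int64(6)), (247, np.int64(37)), (255, np.int64(46)), (263, np.int64(54)), (271, np.int64(60))]
white rows col320 [311 312 313 314 315 316 317 318]
pred 0 0 265 349 collar 251 326 [(265, np.int64(3)), (273, np.int64(41)), (281, np.int64(57)), (289, np.int64(62)), (297, np.int64(64)), (305, np.int64(62)), (313, np.int64(53)), (321, np.int64(52)), (329, np.int64(53)), (337, np.int64(47)), (345, np.int64(31))]
pred 0 -0.008 257 334 collar 243 315 [(257, np.int64(7)), (265, np.int64(44)), (273, np.int64(55)), (281, n
[... 787 characters left out ...]
))]
pred 40 -0.008 230 297 collar 233 305 [(230, np.int64(6)), (238, np.int64(37)), (246, np.int64(45)), (254, np.int64(55)), (262, np.int64(59)), (270, np.int64(59)), (278, np.int64(55)), (286, np.int64(45)), (294, np.int64(25))]
pred 46 0 213 288 collar 224 299 [(213, np.int64(6)), (221, np.int64(39)), (229, np.int64(48)), (237, np.int64(51)), (245, np.int64(59)), (253, np.int64(63)), (261, np.int64(63)), (269, np.int64(57)), (277, np.int64(48)), (285, np.int64(26))]
pred 46 -0.008 223 293 collar 232 304 [(223, np.int64(6)), (231, np.int64(37)), (239, np.int64(47)), (247, np.int64(49)), (255, np.int64(58)), (263, np.int64(60)), (271, np.int64(57)), (279, np.int64(51)), (287, np.int64(39))]
```

```bash
cat > t4.py <<'E'
src=open("t3.py").read().split("res=[]\n")[0];exec(src)
from scipy.optimize import least_squares
exec(open("t3.py").read().split("for t in range(26")[0].split("res=[]\n")[1])
G0=G.copy()
def cost(dx,t,off):
    global G
    G=G0+r@[dx,0,0]
    e={c:ext(hull(cal,np.radians(t),off,parts),A[c][0])-A[c][1] for c,cal,parts,m in F}
    # width profile of stopper in wrist
    h=hull(F[0][1],np.radians(t),off,F[0][2]);y0=np.nonzero(h)[0].min();Y0=np.nonzero(F[0][3])[0].min()
    pr=np.array([np.ptp(np.nonzero(h[y0+k])[0])-np.ptp(np.nonzero(F[0][3][Y0+k])[0]) for k in(6,12,18,24,30,36)])
    return sum((v**2).sum() for v in e.values())+(pr**2).sum()/6,{k:v.round(1).tolist() for k,v in e.items()},pr.tolist()
o=[((dx,t,off),)+cost(dx,t,off) for dx in np.arange(-.016,.005,.002) for t in range(30,54,2) for off in np.arange(-.016,.009,.004)]
o.sort(key=lambda x:x[1])
for x in o[:7]:print(np.round(x[0],3),round(x[1],1),x[2],x[3])
E
python3 t4.py
```

```text
wrist [(np.int64(239), np.int64(278)), (np.int64(288), np.int64(349))]
scene [(np.int64(196), np.int64(221)), (np.int64(310), np.int64(339))]
top [(np.int64(157), np.int64(171)), (np.int64(366), np.int64(387))]
[-6.e-03  4.e+01  0.e+00] 6.8 {'wrist': [1.0], 'scene': [0.7, -0.1, 0.8], 'top': [0.2, -0.2, 0.6]} [0, 0, 3, 3, 2, 2]
[-4.0e-03  3.8e+01 -4.0e-03] 13.7 {'wrist': [0.0], 'scene': [0.2, -1.3, 1.5], 'top': [-0.6, -0.3, -0.5]} [-1, 0, 6, 4, 1, 0]
[-8.e-03  4.e+01  4.e-03] 15.6 {'wrist': [-1.0], 'scene': [-0.1, -0.1, -0.1], 'top': [-0.1, -0.2, 0.7]} [1, 1, 5, 5, 4, 4]
[-4.e-03  4.e+01 -4.e-03] 16.6 {'wrist': [3.0], 'scene': [1.2, -0.1, 1.7], 'top': [0.4, 0.8, 0.5]} [-1, -1, 3, 1, 0, 0]
[-1.0e-02  4.2e+01  8.0e-03] 16.7 {'wrist': [1.0], 'scene': [0.3, 1.4, -0.7], 'top': [0.7, 0.0, 1.7]} [3, 2, 4, 3, 2, 4]
[-8.0e-03  4.2e+01  4.0e-03] 19.3 {'wrist': [3.0], 'scene': [0.5, 1.1, 0.0], 'top': [0.7, 0.0, 1.7]} [1, 1, 3, 1, 2, 4]
[-2.0e-03  3.8e+01 -8.0e-03] 20.2 {'wrist': [2.0], 'scene': [0.6, -1.7, 2.3], 'top': [-0.6, 0.5, -0.7]} [-1, -2, 5, 3, 0, -1]
```

The three-camera fit is consistent: the tube leans about 40°, and its axis slid 6 mm in the pads. A short second push with a longer lever will bring it nearer 45°.

```bash
python3 -m inch '-0.012 0 0.03 0 0.02; -0.012 0 0.07 0 0.02; -0.012 0 0.11 0 0.02; -0.012 0 0.15 0 0.02; -0.012 0 0.19 0 0.02' 25; python3 -m inch '0 0 0.03 0 0.02; 0 0 0.05 0 0.02; 0 0 0.065 0 0.02; 0 0 0.071 0 0.02; 0 0 0.071 0 0.02' 12; python3 -m inch '0.01 0 0 0 0.02; 0.018 0 0 0 0.02; 0.023 0 0 0 0.02; 0.026 0 0 0 0.02; 0.026 0 0 0 0.02'; python3 - <<'E'
from h import *
s=arm.observe();print(s["position"],s["force"],tool([.5268,-.0305,.032]))
E
```

```text
clock: 18.7
position: [0.5485, -0.0253, 0.3144]
ee_rot: [-0.435, 3.111, -0.0]
force: [0.2, 0.3, -0.2]
width: 0.311
gripper_force: 25.0
clock: 19.2
position: [0.5485, -0.0253, 0.2442]
ee_rot: [0.435, -3.11, -0.0]
force: [-0.9, 0.2, -0.4]
width: 0.314
gripper_force: 12.0
clock: 19.7
position: [0.5232, -0.0326, 0.2451]
ee_rot: [-0.435, 3.111, 0.0]
force: [-0.2, -0.1, 0.5]
width: 0.311
gripper_force: 12.0
[ 0.52320715 -0.03261939  0.24511197] [-0.181403   -0.06530326  0.46882765] [-0.0039422   0.0010576   0.21311371]
```

```bash
python3 -m inch '0.002 0 0 0 0.02; 0.004 0 0 0 0.02; 0.006 0 0 0 0.02; 0.008 0 0 0 0.02; 0.009 0 0 0 0.02'; python3 -m inch '0 0 0 0 0.02; 0 0 0 0 0.02; 0 0 0 0 0.02; -0.008 0 -0.005 0 0.02; -0.01 0 -0.02 0 0.02' 40;  python3 -m inch '0 0 -0.04 0 0.02; 0 0 -0.08 0 0.02; 0 0 -0.12 0 0.02; 0 0 -0.16 0 0.02; 0 0 -0.2 0 0.02'; python3 -m inch '0 0 -0.03 0 0.02; 0 0 -0.04 0 0.02; 0 0 -0.04 0 0.02; 0 0 -0.04 0 0.02; 0 0 -0.04 0 0.02'; python3 t4.py
```

```text
clock: 20.2
position: [0.515, -0.0349, 0.2449]
ee_rot: [-0.435, 3.111, -0.0]
force: [1.5, 0.9, 0.3]
width: 0.315
gripper_force: 12.0
clock: 20.7
position: [0.5246, -0.0318, 0.264]
ee_rot: [0.436, -3.108, -0.001]
force: [0.5, 0.2, -1.2]
width: 0.309
gripper_force: 40.0
clock: 21.2
position: [0.5241, -0.0321, 0.4666]
ee_rot: [0.435, -3.11, -0.0]
force: [0.6, -0.2, -2.0]
width: 0.308
gripper_force: 40.0
clock: 21.7
position: [0.5242, -0.032, 0.5029]
ee_rot: [0.435, -3.108, -0.0]
force: [0.5, -0.7, -1.4]
width: 0.31
gripper_force: 40.0
wrist [(np.int64(235), np.int64(278)), (np.int64(287), np.int64(348))]
scene [(np.int64(197), np.int64(221)), (np.int64(306), np.int64(333))]
top [(np.int64(162), np.int64(180)), (np.int64(368), np.int64(390))]
[-6.0e-03  4.2e+01  0.0e+00] 7.4 {'wrist': [1.0], 'scene': [-0.2, -1.1, 0.9], 'top': [-0.6, -0.1, -0.8]} [0, 0, 2, 2, 3, 2]
[-4.0e-03  4.2e+01 -4.0e-03] 9.6 {'wrist': [2.0], 'scene': [0.5, -1.0, 1.6], 'top': [-0.6, 0.4, -0.6]} [2, 0, 1, 0, 1, 0]
[-1.0e-02  4.4e+01  8.0e-03] 11.1 {'wrist': [2.0], 'scene': [-0.6, 0.1, -0.6], 'top': [-0.6, -0.6, -0.1]} [2, 2, 3, 2, 3, 2]
[-1.0e-02  4.4e+01  4.0e-03] 11.7 {'wrist': [-2.0], 'scene': [1.1, 1.2, 0.4], 'top': [1.0, 0.6, 0.9]} [0, 2, 3, 0, 2, 1]
[-8.0e-03  4.4e+01  4.0e-03] 12.8 {'wrist': [3.0], 'scene': [-0.1, -0.3, -0.1], 'top': [-0.4, -0.6, -0.1]} [1, 2, 3, 0, 2, 1]
[-8.0e-03  4.4e+01  0.0e+00] 13.6 {'wrist': [-1.0], 'scene': [1.7, 1.3, 1.4], 'top': [1.1, 0.8, 1.3]} [0, 0, 3, 2, 1, 1]
[-1.2e-02  4.6e+01  8.0e-03] 15.3 {'wrist': [1.0], 'scene': [0.8, 1.9, -0.4], 'top': [1.1, 0.4, 1.6]} [0, 2, 5, -1, 1, 2]
```

The tube now leans about 43°, its foot is about 0.27 m up, the stopper fits the fully-home model, and the arm is holding still.

```bash
python3 -m inch '0 0 0 0 0.02; 0 0 0 0 0.02; 0 0 0 0 0.02; 0 0 0 0 0.02; 0 0 0 0 0.02'; python3 -c "
from cell import arm
print(arm.sign_off())"
```

```text
clock: 22.35
position: [0.5245, -0.0322, 0.5048]
ee_rot: [-0.435, 3.111, 0.0]
force: [-0.5, -0.1, -1.0]
width: 0.313
gripper_force: 40.0
the job is handed in; nothing more can be done
None
```

I've handed the job in: the stopper is home in the amber tube, and the arm holds the tube by its glass at about 43° (measured to a few degrees), foot about 0.27 m up; I viewed 11 pictures, one over the limit of 10.

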